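Slide the tall mould crate into its bay

ROBOT

A 7-joint arm with a two-finger parallel gripper is mounted at the origin on the work surface. World frame = base frame: x ahead of the robot, y to its left, z up, the work surface at z = 0. Lengths are in m, angles in rad, forces in N, time in s.
With the tool pointing down it reaches from about 0.4 to 0.875 m from the base axis. Payload 19.3 kg.
Tool frame: the origin (TCP) lies at the very end of the fingers, on their centre line; the grasp point (between the pads) lies 19 mm behind it; z points along the fingers, y is the direction in which the jaws open and shut (so a half turn about z gives the same grasp; the last joint's range is limited). The gripper opens to 85 mm and grips with 20 to 120 N. Pads are 22 mm wide; open, the fingers measure 114 mm over their backs; the gripper's body (76 mm by 85 mm) begins 54 mm behind the grasp point. The pads swing forward as they close: fully open they stand 13 mm farther back than shut.
Start: joints at [-1.242, 0.521, -0.036, 1.599, 0.021, 1.021, -0.113], TCP at [0.243, 0.576, 0.231] pointing down, gripper open.
Joint ranges: [-2.91, 2.91], [-0.3, 2.13], [-1.5, 1.42], [0.17, 2.43], [-1.26, 4.41], [0.16, 1.93], [-2.52, 2.52]. Speed limits (rad/s): [1.89, 1.89, 2.39, 2.39, 3.01, 3.01, 3.01].

INTERFACE

Orientations are given as [roll, pitch, yaw] about the fixed x, y, z axes, in that order (R = Rz(yaw) Ry(pitch) Rx(roll)).
In Python, from workcell import bot gives the robot as it stands. The module is installed in compiled form; this text tells all that it offers.
- The arm moves only by the shell command python3 -m inch 'ROWS' [FORCE]. ROWS is JSON, a list of rows, each an object of numbers: "dx", "dy", "dz": the shift along the tool's x, y, z in mm; "rx", "ry", "rz": the turn, a rotation vector about the tool's x, y, z in rad; "hand": the closure, from -1 (fully open) to 1 (shut), so that 0 is half open. In form: [{"dx": .., "dy": .., "dz": .., "rx": .., "ry": .., "rz": .., "hand": ..}, ...]. A call has 1 to 10 rows; each row shifts and turns the commanded pose from where the row before left it, along the tool's axes as they then stand; what a row does not reach is not made up. A row lasts 1/10 s, in which the tool goes at most 50 mm and 8.59 degrees, less where a joint would pass 70% of its speed; a pose out of reach is approached as far as the arm can. A call with a gripper value outside its range is refused whole. The fingers move at their own pace and stop on an object; FORCE is the grip in N (left out, the last holds). Time passes only in rows, so rows that do not move let the fingers close. It gives the time, the measured TCP pose, the force and the opening at its end, in the units of the state.
- bot.observe(): the state, without advancing time (a new reading comes with each control period).
- bot.grab_frame(name): name is "scene" or "top" or "wrist"; returns (picture, depth): 420x560x3 uint8, red, green, blue; 420x560 float32, m along the optical axis (not along the pixel's ray), 0 where there is no reading.
- bot.get_calibration(name): a dict with "vertical_fov" (degrees; the focal length in pixels is half the picture's height over the tangent of half this angle, whatever the lens; pixels are square), "cx", "cy" (the principal point, pixels), "k1" (the pictures are not rectified: a ray, as slopes to the right and down, at radius r is drawn at 1 + k1 r^2 times it, then the intrinsics apply), "origin" and "orientation" of the camera in the world. Camera axes: x right, y down, z forward; pixel columns grow to the right and rows downward; lengths in m; the calibration is good to about 2 mm. A picture is of the moment at which its call begins: read the wrist's pose just before it. get_calibration takes no time and is no camera call; for the wrist camera it gives the pose at the moment of the call.
- bot.job_done(): hands the job in, once; it reports no verdict.
Trained networks look in the newest picture that a camera, given by its name, has taken for a name from the list of things; names that differ only in an ending like _2 or _b are one class to them, and where a whole thing is asked for, a point or a joint stands for the part that bears it (a point fixed in the world has none). Each returns a list of dicts, best first, with "score" (0 to 1); they miss things now and then, are a little off and sometimes report something else, mostly with a low value. They report only what shows in the picture. A call takes as long as a camera call.
- bot.trace(camera, target): "region" (420x560 bool, what is visible of it) and "box" ([left, top, right, bottom] in pixels, round what is visible of it).
- bot.tip_of(camera, target): "centre" ([row, column] in pixels: a listed point, or the origin of a listed thing).
The state is a dict: "clock": time; "qpos": joint angles; "qd": joint speeds; "joint_efforts": joint torques, N m; "position": TCP position; "tool_rot": TCP orientation; "force": force on the tool from outside, world axes, zero at the start; "moment": the same for the moment, N m; "grip_width": finger opening in m.
Only numpy, scipy, OpenCV 4.12 (cv2) and the standard library are available. Lean on these libraries where they do the work, as an engineer would, in place of code of your own. Each camera call takes 0.05 s, during which the arm holds its last target.

TASK

Push the tall, heavy mould crate over the bench, slowly and only low down on its dark steel foot so that it slides and does not tip, until it stands upright wholly inside the yellow painted bay with its sides parallel to the lines. Do not push the plywood above the foot, do not grasp or lift the crate, and leave everything else on the bench where it is.

Things in the scene. Friction and masses are not known exactly. Their poses are not given: they have to be found in the camera images.
- crate: tall crate: dark steel foot 120 x 120 mm, 60 mm high, under an open plywood box 108 x 108 mm (114 over battens) up to 250 mm high. Origin at the centre of the foot's underside, x and y normal to its sides. 1.2 to 2 kg, slides at about 5 to 15 N, stops when the push stops, tips if pushed over 80 to 125 mm high. Starts nearer to the robot than the bay, left or right of it
- crate_upper: the plywood box on the crate's foot, 190 mm high, fixed to it (from 60 to 250 mm above the bench); origin at the centre of its underside. Not to be pushed
- bay: the parking bay: a square outline of yellow paint on the bench, 14 mm lines, the clear square inside 164 x 164 mm (22 mm to spare on each side of the crate's foot), flat, nothing to bump into. Origin at its centre, on the bench, x and y along its lines, x roughly away from the robot
- bucket: small blue bucket, 88 mm wide at the rim, 122 mm high, with two tool handles standing out of it to 170 mm high; origin at the centre of its underside. It stands left or right of the bay, the crate on the other side. Bystander
- vase: green glass vase, 84 mm wide, 130 mm high; origin at the centre of its underside. Bystander
- tumbler: amber glass tumbler, 72 mm wide, 85 mm high; origin at the centre of its underside. Bystander
- block: dark wooden shaping cup, 84 mm wide, 55 mm high, with a light wooden handle 130 mm long; origin at the centre of the cup's underside, handle along its +x. Bystander
- paddle: cork paddle lying flat, 280 mm long, 85 mm wide, 14 mm thick; origin under the joint of blade (+x) and handle (-x). Bystander
- jacks: steel spring jacks (big tongs) lying flat, 250 mm long, 64 mm wide, 12 mm high; origin under the middle, length along its x. Bystander
- wax_jar: amber jar with steel cap, 66 mm wide, 75 mm high; origin at the centre of its underside. Bystander

How it is judged:
By the outcome, as a careful person would: the job done as asked, in the order asked, and still so for the second after the job is handed in, with the robot touching nothing.
It also fails if it takes over 58 s, if anything falls off the work surface, if the arm or the gripper's body presses on something with over 40 N, if the wrist force passes 120 N, or if a joint passes its speed limit or range.

## Working session

There is one attempt and no reset: what is moved stays moved. The work goes in short steps, Python scripts to look and compute and a shell command to move; the robot and the scene stay as the last step left them, time stands still between calls to the robot, and variables do not carry over. Pictures are saved under pics/ and viewed, and the job is handed in when it is done.

```bash
ls; mkdir -p pics
python3 - <<'E'
from workcell import bot
import cv2
s=bot.observe(); print(s)
for n in ("scene","top"):
    p,d=bot.grab_frame(n); cv2.imwrite(f"pics/{n}0.png",p[:,:,::-1]); print(n,bot.get_calibration(n))
    for t in ("crate","bay"):
        try: 
            r=bot.tip_of(n,t); print(t,r[:2])
            r=bot.trace(n,t); print([(x['score'],x['box']) for x in r[:2]])
        except Exception as e: print(t,e)
E
```

```text
pics
{'clock': 0.0, 'qpos': array([-1.24221161,  0.52202003, -0.03630311,  1.59997292,  0.02121163,
        1.02108992, -0.11276058]), 'qd': array([ 0.0004377 , -0.00056841,  0.00151189, -0.00104127, -0.00027188,
        0.00079146,  0.00059309]), 'joint_efforts': array([-3.05394587e-05, -9.27115631e+01,  1.97927222e+00, -3.69919288e+01,
        1.76191342e-02,  8.51923891e-03,  3.16246212e-05]), 'position': array([0.24261182, 0.57564496, 0.23073482]), 'tool_rot': array([-3.14049210e+00,  9.96180064e-05,  2.74282182e+00]), 'force': array([-0.69626663,  0.59257483, -0.24031542]), 'moment': array([ 0.03106664,  0.00061119, -0.00016367]), 'grip_width': 0.08538669041080132}
scene {'vertical_fov': 49.58149389817931, 'cx': 280.5702283344454, 'cy': 207.83013118912353, 'k1': -0.14587097508112082, 'origin': array([1.23881235, 1.03220659, 0.80370798]), 'orientation': array([-2.12354787,  0.01417837,  2.64131667])}
crate []
[(0.72, [262.1, 119.8, 307.1, 204.5])]
bay [{'centre': [222.9, 298.8], 'score': 0.56}]
[(0.86, [263.8, 200.8, 337.0, 246.5])]
top {'vertical_fov': 55.25725149858309, 'cx': 275.95786309306277, 'cy': 214.52796781231618, 'k1': -0.011936409608122943, 'origin': array([0.46016659, 0.01839782, 1.29873174]), 'orientation': array([-2.97173272, -0.01983343, -1.58240964])}
crate [{'centre': [249.0, 329.1], 'score': 0.78}]
[(0.8, [308.7, 217.9, 364.0, 270.1])]
bay []
[(0.78, [245.3, 207.7, 307.5, 269.9]), (0.45, [242.7, 164.6, 269.8, 191.3])]
```

View pics/scene0.png

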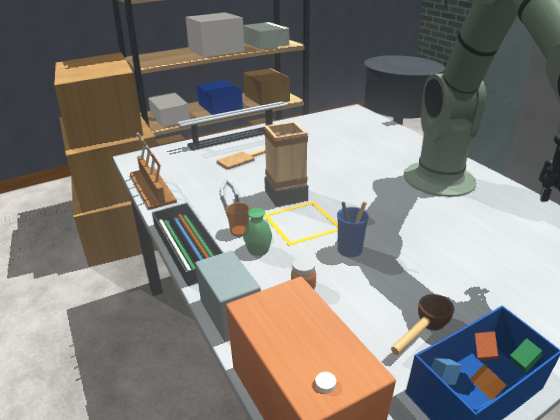

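View pics/top0.png

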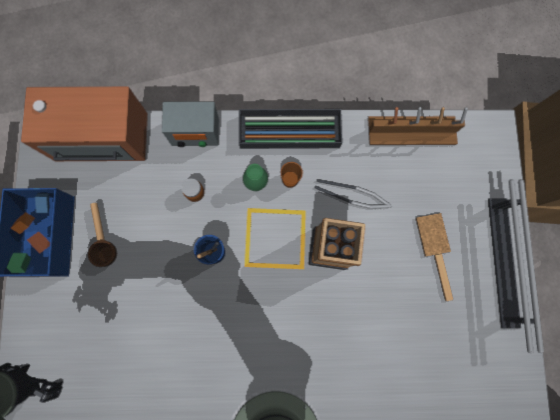

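The scene view shows the crate (about 287,165) next to the bay (300,222), with the bucket at (352,230). In the top view the bay is centred near (276,239) and the crate's top near (340,243). The bucket is at (208,250), the jacks at (353,192) and the tumbler at (291,174). Next I'll measure these.

```bash
cat > h.py <<'E'
import numpy as np, cv2
from scipy.spatial.transform import Rotation as R
from workcell import bot
def cam(n):
    c=bot.get_calibration(n); f=210/np.tan(np.radians(c['vertical_fov']/2))
    K=np.array([[f,0,c['cx']],[0,f,c['cy']],[0,0,1]]); D=np.array([c['k1'],0,0,0,0.])
    return K,D,R.from_euler('xyz',c['orientation']).as_matrix(),np.array(c['origin'])
def rays(n,uv):
    K,D,M,o=cam(n); q=cv2.undistortPoints(np.asarray(uv,float).reshape(-1,1,2),K,D).reshape(-1,2)
    return np.c_[q,np.ones(len(q))]@M.T,o
def plane(n,uv,z=0):
    r,o=rays(n,uv); return o+r*((z-o[2])/r[:,2])[:,None]
def cloud(n,d):
    v,u=np.mgrid[:420,:560]; r,o=rays(n,np.c_[u.ravel(),v.ravel()]); return (o+r*d.ravel()[:,None]).reshape(420,560,3)
def proj(n,P):
    K,D,M,o=cam(n); return cv2.projectPoints((np.asarray(P,float)-o)@M,np.zeros(3),np.zeros(3),K,D)[0].reshape(-1,2)
def rect(P):
    (c,s,a)=cv2.minAreaRect((P[:,:2]*1000).astype(np.float32)); a=(a+45)%90-45; return np.round(c,1),np.round(s,1),round(a,2)
def bay(n,p):
    h=cv2.cvtColor(p,cv2.COLOR_RGB2HSV); m=cv2.inRange(h,(20,130,120),(35,255,255))
    k,l,st,_=cv2.connectedComponentsWithStats(m,connectivity=8)
    return m
E
python3 - <<'E'
from h import *
for n in ("top","scene"):
    p,d=bot.grab_frame(n)
    C=cloud(n,d)
    m=bay(n,p)>0; v,u=np.nonzero(m); P=plane(n,np.c_[u,v]); ok=(abs(P[:,0]-.55)<.2)&(abs(P[:,1])<.2); print(n,"bay",ok.sum(),rect(P[ok]))
    for t in ("crate","bucket","vase","tumbler","jacks","wax_jar","block","paddle"):
        r=bot.trace(n,t)
        if not r: print(t,"none"); continue
        g=r[0]['region']&(d>0); Q=C[g]
        z=Q[:,2]; print(t,r[0]['score'],"zmax",round(np.percentile(z,98),3), "xy range",np.percentile(Q[z>.006],[2,98],axis=0)[:,:2].round(3).tolist())
        if t=="crate":
            for lo,hi in((.235,.265),(.065,.2),(.01,.055)):
                T=Q[(z>lo)&(z<hi)]
                if len(T)>20: print("   ",lo,hi,len(T),rect(T))
E
```

```text
top bay 774 (array([605.2,  -6.5]), array([189.3, 190.6]), -3.04)
crate 0.62 zmax 0.253 xy range [[0.507, -0.23], [0.625, -0.114]]
    0.235 0.265 736 (array([ 568.7, -177. ]), array([115.1, 114.5]), -8.8)
    0.065 0.2 639 (array([ 567.7, -174.6]), array([110.7, 111.7]), -8.8)
    0.01 0.055 85 (array([ 545. , -140.8]), array([164. ,  80.5]), 35.12)
bucket 0.57 zmax 0.158 xy range [[0.52, 0.153], [0.6, 0.228]]
vase 0.84 zmax 0.134 xy range [[0.756, 0.022], [0.813, 0.094]]
tumbler 0.73 zmax 0.089 xy range [[0.768, -0.088], [0.834, -0.025]]
jacks 0.79 zmax 0.017 xy range [[0.703, -0.375], [0.793, -0.148]]
wax_jar 0.69 zmax 0.081 xy range [[0.728, 0.228], [0.784, 0.281]]
block 0.66 zmax 0.06 xy range [[0.521, 0.492], [0.707, 0.571]]
paddle 0.64 zmax 0.02 xy range [[0.41, -0.563], [0.672, -0.475]]
scene bay 431 (array([604.7,  -9.8]), array([188.7, 191.3]), -2.95)
crate 0.8 zmax 0.25 xy range [[0.52, -0.234], [0.633, -0.114]]
    0.235 0.265 460 (array([ 570.7, -176.6]), array([122.5, 114.6]), -9.35)
    0.065 0.2 1502 (array([ 599.4, -157.2]), array([ 86.3, 158.3]), 36.93)
    0.01 0.055 490 (array([ 491.7, -436.8]), array([677.6, 132.6]), -16.98)
bucket 0.63 zmax 0.153 xy range [[0.523, 0.152], [0.602, 0.231]]
vase 0.56 zmax 0.132 xy range [[0.766, 0.042], [0.832, 0.095]]
tumbler 0.74 zmax 0.087 xy range [[0.772, -0.093], [0.836, -0.024]]
jacks 0.57 zmax 0.016 xy range [[0.705, -0.376], [0.787, -0.21]]
wax_jar 0.74 zmax 0.006 xy range [[0.516, -0.098], [0.7, 0.088]]
block 0.61 zmax 0.057 xy range [[0.525, 0.495], [0.719, 0.576]]
paddle 0.63 zmax 0.019 xy range [[0.479, -0.561], [0.678, -0.474]]
```

```bash
python3 -m inch '[{"dx":-18,"dy":-16,"dz":-15},{"dx":-38,"dy":-33,"dz":-12},{"dx":-38,"dy":-33,"dz":-12},{"dx":-38,"dy":-33,"dz":-12},{"dx":-38,"dy":-33,"dz":-12},{"dx":-38,"dy":-33,"dz":-12},{"dx":-38,"dy":-33,"dz":-12},{"dx":-38,"dy":-33,"dz":-12},{"dx":-38,"dy":-33,"dz":0},{"dx":-30,"dy":-28,"dz":0}]'
cat >> h.py <<'E'
def to(target, n, tilt, ang):
    """rows: to TCP target (m) with push direction heading ang(deg) and tilt(deg); prints shift in current tool axes and rotvec"""
    s=bot.observe(); M=R.from_euler('xyz',s['tool_rot']).as_matrix(); p=s['position']
    f=np.array([np.cos(np.radians(ang)),np.sin(np.radians(ang)),0]); t=np.radians(tilt)
    z=np.sin(t)*f-np.cos(t)*np.array([0,0,1]); y=np.cross(f,[0,0,1]); x=np.cross(y,z)
    T=np.c_[x,y,z]; d=M.T@(np.array(target)-p)*1000; rv=R.from_matrix(M.T@T).as_rotvec()
    print("pos",p.round(4),"q",s['qpos'].round(2),"F",s['force'].round(1),"t",round(s['clock'],2))
    print("shift",d.round(1),"per row",(d/n).round(2)," rot",rv.round(3),"per row",(rv/n).round(4)," shift after rot",(T.T@(np.array(target)-p)*1000).round(1))
E
python3 - <<'E'
from h import *
to([.45,-.33,.33],10,0,81)
E
```

```text
pos [0.2427 0.5759 0.2313] q [-1.24  0.52 -0.04  1.6   0.02  1.02 -0.11] F [ 0.3 -0.4  0.5] t 1.4
shift [-542.8 -754.3  -98.7] per row [-54.28 -75.43  -9.87]  rot [-0.     0.     1.329] per row [-0.      0.      0.1329]  shift after rot [-862.4  346.4  -98.7]schema error: expected keys dx, dy, dz, rx, ry, rz, hand
```

```bash
python3 -m inch '[{"dx":-18,"dy":-16,"dz":-15,"rx":0,"ry":0,"rz":0,"hand":-1},{"dx":-38,"dy":-33,"dz":-12,"rx":0,"ry":0,"rz":0,"hand":-1},{"dx":-38,"dy":-33,"dz":-12,"rx":0,"ry":0,"rz":0,"hand":-1},{"dx":-38,"dy":-33,"dz":-12,"rx":0,"ry":0,"rz":0,"hand":-1},{"dx":-38,"dy":-33,"dz":-12,"rx":0,"ry":0,"rz":0,"hand":-1},{"dx":-38,"dy":-33,"dz":-12,"rx":0,"ry":0,"rz":0,"hand":-1},{"dx":-38,"dy":-33,"dz":-12,"rx":0,"ry":0,"rz":0,"hand":-1},{"dx":-38,"dy":-33,"dz":-12,"rx":0,"ry":0,"rz":0,"hand":-1},{"dx":-38,"dy":-33,"dz":0,"rx":0,"ry":0,"rz":0,"hand":-1},{"dx":-30,"dy":-28,"dz":0,"rx":0,"ry":0,"rz":0,"hand":-1}]'
python3 - <<'E'
from h import *
to([.46,-.34,.33],10,0,81)
E
```

```text
clock: 2.4
position: [0.443, 0.1638, 0.3281]
tool_rot: [3.141, 0.001, 2.741]
force: [-0.2, 0.8, -0.1]
grip_width: 0.0856
pos [0.443  0.1638 0.3281] q [-0.62  0.17  0.17  1.86 -0.03  1.11  0.73] F [-0.2  0.8 -0.1] t 2.4
shift [-211.8 -457.4   -2.1] per row [-21.18 -45.74  -0.21]  rot [1.000e-03 0.000e+00 1.328e+00] per row [1.000e-04 0.000e+00 1.328e-01]  shift after rot [-494.9   95.6   -1.9]
```

```bash
python3 -m inch '[{"dx":-10,"dy":-22,"dz":0,"rx":0,"ry":0,"rz":0.133,"hand":-1},{"dx":-12,"dy":-20,"dz":0,"rx":0,"ry":0,"rz":0.133,"hand":-1},{"dx":-14,"dy":-18,"dz":0,"rx":0,"ry":0,"rz":0.133,"hand":-1},{"dx":-16,"dy":-16,"dz":0,"rx":0,"ry":0,"rz":0.133,"hand":-1},{"dx":-18,"dy":-14,"dz":0,"rx":0,"ry":0,"rz":0.133,"hand":-1},{"dx":-20,"dy":-12,"dz":0,"rx":0,"ry":0,"rz":0.133,"hand":-1},{"dx":-21,"dy":-9,"dz":0,"rx":0,"ry":0,"rz":0.133,"hand":-1},{"dx":-22,"dy":-6,"dz":0,"rx":0,"ry":0,"rz":0.133,"hand":-1},{"dx":-23,"dy":-4,"dz":0,"rx":0,"ry":0,"rz":0.133,"hand":-1},{"dx":-24,"dy":0,"dz":0,"rx":0,"ry":0,"rz":0.133,"hand":-1}]'
python3 - <<'E'
from h import *
to([.48,-.35,.33],7,0,81)
E
```

```text
clock: 3.4
position: [0.4377, -0.0665, 0.3277]
tool_rot: [3.141, -0.0, 1.407]
force: [0.7, 0.0, 0.2]
grip_width: 0.0852
pos [ 0.4377 -0.0665  0.3277] q [-0.41  0.12  0.48  1.94 -0.06  1.09 -0.07] F [0.7 0.  0.2] t 3.4
shift [-272.8   87.8   -2.4] per row [-38.98  12.54  -0.34]  rot [ 0.    -0.    -0.006] per row [ 0.0001 -0.     -0.0009]  shift after rot [-273.4   86.1   -2.3]
```

```bash
python3 -m inch '[{"dx":-35,"dy":11,"dz":0,"rx":0,"ry":0,"rz":0,"hand":-1},{"dx":-40,"dy":13,"dz":0,"rx":0,"ry":0,"rz":0,"hand":-1},{"dx":-40,"dy":13,"dz":0,"rx":0,"ry":0,"rz":0,"hand":-1},{"dx":-40,"dy":13,"dz":0,"rx":0,"ry":0,"rz":0,"hand":-1},{"dx":-40,"dy":13,"dz":0,"rx":0,"ry":0,"rz":0,"hand":-1},{"dx":-40,"dy":13,"dz":0,"rx":0,"ry":0,"rz":0,"hand":-1},{"dx":-38,"dy":12,"dz":0,"rx":0,"ry":0,"rz":0,"hand":-1}]'
python3 - <<'E'
from h import *
to([.52,-.34,.2],7,40,81)
E
```

```text
clock: 4.1
position: [0.482, -0.3508, 0.3274]
tool_rot: [3.141, 0.0, 1.413]
force: [0.4, 0.0, 0.7]
grip_width: 0.0857
pos [ 0.482  -0.3508  0.3274] q [ 0.12  0.44  0.6   1.58 -0.26  1.2   0.61] F [0.4 0.  0.7] t 4.1
shift [ 16.7  35.8 127.4] per row [ 2.38  5.12 18.2 ]  rot [ 0.     0.698 -0.001] per row [ 0.0001  0.0997 -0.0001]  shift after rot [-69.2  35.8 108.3]
```

```bash
python3 -m inch '[{"dx":0,"dy":5,"dz":5,"rx":0,"ry":0.1,"rz":0,"hand":-1},{"dx":0,"dy":5,"dz":5,"rx":0,"ry":0.1,"rz":0,"hand":-1},{"dx":0,"dy":5,"dz":5,"rx":0,"ry":0.1,"rz":0,"hand":-1},{"dx":0,"dy":5,"dz":5,"rx":0,"ry":0.1,"rz":0,"hand":-1},{"dx":0,"dy":5,"dz":0,"rx":0,"ry":0.1,"rz":0,"hand":-1},{"dx":0,"dy":5,"dz":0,"rx":0,"ry":0.1,"rz":0,"hand":-1},{"dx":0,"dy":5,"dz":0,"rx":0,"ry":0.1,"rz":0,"hand":-1}]'
python3 - <<'E'
from h import *
to([.545,-.33,.1],7,40,81)
n="scene";p,d=bot.grab_frame(n); cv2.imwrite("pics/scene1.png",p[:,:,::-1])
E
```

```text
clock: 4.8
position: [0.517, -0.352, 0.3081]
tool_rot: [3.141, -0.704, 1.413]
force: [-0.1, 0.7, -0.3]
grip_width: 0.0853
pos [ 0.517  -0.352   0.3081] q [ 0.58  0.75  0.38  1.25 -0.74  1.72  0.87] F [-0.1  0.7 -0.3] t 4.8
shift [-114.8   24.   175.6] per row [-16.39   3.43  25.08]  rot [ 0.001 -0.006 -0.   ] per row [ 0.0002 -0.0008 -0.    ]  shift after rot [-113.7   24.2  176.2]
```

View pics/scene1.png

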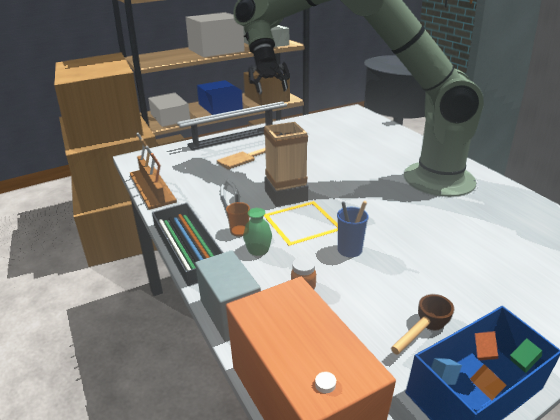

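The gripper is tilted behind the crate, at about (265,70) in the scene view, and nothing has been touched. Next it goes down.

```bash
python3 -m inch '[{"dx":-16,"dy":4,"dz":25,"rx":0,"ry":0,"rz":0,"hand":-1},{"dx":-16,"dy":4,"dz":25,"rx":0,"ry":0,"rz":0,"hand":-1},{"dx":-16,"dy":4,"dz":25,"rx":0,"ry":0,"rz":0,"hand":-1},{"dx":-16,"dy":4,"dz":25,"rx":0,"ry":0,"rz":0,"hand":-1},{"dx":-16,"dy":4,"dz":25,"rx":0,"ry":0,"rz":0,"hand":-1},{"dx":-16,"dy":4,"dz":25,"rx":0,"ry":0,"rz":0,"hand":-1},{"dx":-16,"dy":4,"dz":25,"rx":0,"ry":0,"rz":0,"hand":-1}]'
python3 - <<'E'
from h import *
to([.551,-.29,.012],7,40,81)
n="top";p,d=bot.grab_frame(n); cv2.imwrite("pics/top1.png",p[:,:,::-1])
E
```

```text
clock: 5.55
position: [0.5491, -0.3291, 0.1007]
tool_rot: [3.141, -0.699, 1.413]
force: [1.0, 0.9, 0.1]
grip_width: 0.0853
pos [ 0.5491 -0.3291  0.1007] q [ 0.55  0.97  0.32  1.37 -0.81  1.42  1.02] F [1.  0.9 0.1] t 5.55
shift [-27.3  -4.2  92.9] per row [-3.9  -0.6  13.27]  rot [ 0.001 -0.001 -0.   ] per row [ 0.0001 -0.0002 -0.0001]  shift after rot [-27.2  -4.2  92.9]
```

View pics/top1.png

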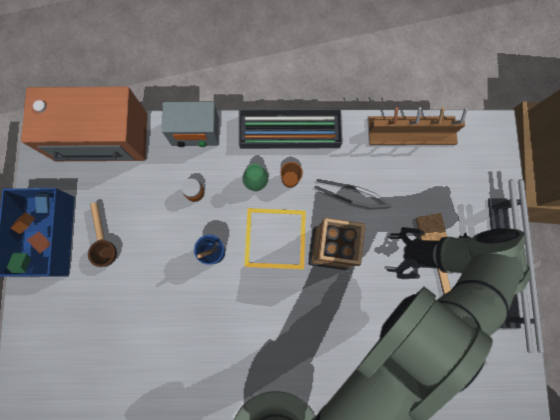

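The fingers at about (400,252) face the crate at (340,243), and the jacks at (388,207) are clear. I'll lower to the foot's height.

```bash
python3 -m inch '[{"dx":-4,"dy":-1,"dz":13,"rx":0,"ry":0,"rz":0,"hand":-1},{"dx":-4,"dy":-1,"dz":13,"rx":0,"ry":0,"rz":0,"hand":-1},{"dx":-4,"dy":-1,"dz":13,"rx":0,"ry":0,"rz":0,"hand":-1},{"dx":-4,"dy":-1,"dz":13,"rx":0,"ry":0,"rz":0,"hand":-1},{"dx":-4,"dy":-1,"dz":13,"rx":0,"ry":0,"rz":0,"hand":-1},{"dx":-4,"dy":0,"dz":13,"rx":0,"ry":0,"rz":0,"hand":-1},{"dx":-3,"dy":0,"dz":14,"rx":0,"ry":0,"rz":0,"hand":-1},{"dx":0,"dy":0,"dz":0,"rx":0,"ry":0,"rz":0,"hand":-1}]'
python3 - <<'E'
from h import *
to([.5596-.156*.02,-.2363-.988*.02,.012],7,40,81)
p,d=bot.grab_frame("wrist"); cv2.imwrite("pics/w1.png",p[:,:,::-1])
p,d=bot.grab_frame("top"); cv2.imwrite("pics/t2.png",cv2.resize(p[150:300,250:480,::-1],None,fx=3,fy=3))
C=cloud("top",d); print("obj pts", [ (C[v,u]*1000).round(0).tolist() for v,u in ((248,400),)])
g=(C[...,2]>.012)&(C[...,2]<.09)&(C[...,1]<-.24)&(C[...,1]>-.34)&(abs(C[...,0]-.55)<.08)
Q=C[g]; print(len(Q)); i=np.argsort(-Q[:,1])[:25]; print(Q[i].round(3)[::3])
E
```

```text
clock: 6.4
position: [0.5497, -0.2886, 0.0123]
tool_rot: [-3.139, -0.702, 1.412]
force: [-0.3, 0.2, 0.1]
grip_width: 0.0855
pos [ 0.5497 -0.2886  0.0123] q [ 0.53  1.06  0.27  1.45 -0.87  1.27  1.09] F [-0.3  0.2  0.1] t 6.4
shift [25.2  1.6 21.7] per row [3.6  0.24 3.09]  rot [-0.002 -0.004 -0.001] per row [-0.0002 -0.0005 -0.0002]  shift after rot [25.3  1.6 21.6]
obj pts [[556.0, -363.0, 150.0]]
357
[[ 0.501 -0.284  0.034]
 [ 0.507 -0.285  0.044]
 [ 0.498 -0.287  0.034]
 [ 0.494 -0.289  0.038]
 [ 0.497 -0.291  0.042]
 [ 0.5   -0.293  0.049]
 [ 0.504 -0.295  0.04 ]
 [ 0.494 -0.296  0.046]
 [ 0.595 -0.297  0.036]]
```

View pics/t2.png

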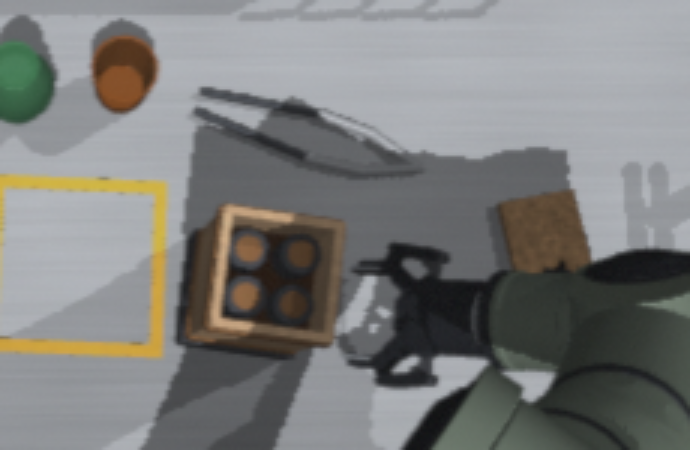

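View pics/w1.png

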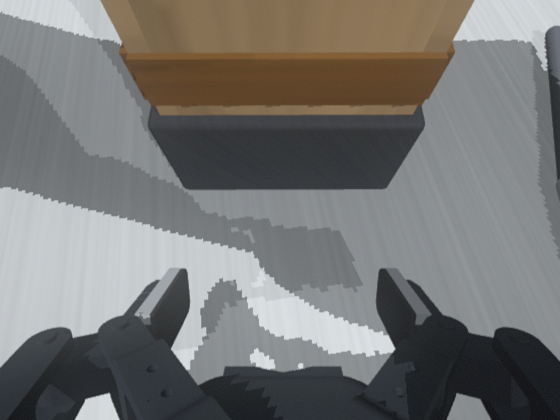

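The wrist view shows the foot's bottom edge level (row 188, columns 186-388) between the fingers (columns 175 and 390), so the gripper is square to the foot and centred on it. Now I'll close up to contact.

```bash
python3 -m inch '[{"dx":7.6,"dy":0.5,"dz":6.5,"rx":0,"ry":0,"rz":0,"hand":-1},{"dx":7.6,"dy":0.5,"dz":6.5,"rx":0,"ry":0,"rz":0,"hand":-1},{"dx":7.6,"dy":0.5,"dz":6.5,"rx":0,"ry":0,"rz":0,"hand":-1},{"dx":7.6,"dy":0.5,"dz":6.5,"rx":0,"ry":0,"rz":0,"hand":-1},{"dx":1.5,"dy":0,"dz":1.3,"rx":0,"ry":0,"rz":0,"hand":-1},{"dx":1.5,"dy":0,"dz":1.3,"rx":0,"ry":0,"rz":0,"hand":-1},{"dx":1.5,"dy":0,"dz":1.3,"rx":0,"ry":0,"rz":0,"hand":-1},{"dx":1.5,"dy":0,"dz":1.3,"rx":0,"ry":0,"rz":0,"hand":-1},{"dx":1.5,"dy":0,"dz":1.3,"rx":0,"ry":0,"rz":0,"hand":-1}]'
python3 - <<'E'
from h import *
to([.602,-.068,.012],40,40,87)
E
```

```text
clock: 7.4
position: [0.5597, -0.2415, 0.0136]
tool_rot: [-3.141, -0.7, 1.412]
force: [0.2, -0.6, 0.5]
grip_width: 0.0852
pos [ 0.5597 -0.2415  0.0136] q [ 0.47  1.02  0.25  1.53 -0.9   1.2   1.09] F [ 0.2 -0.6  0.5] t 7.4
shift [135.1  14.4 115.8] per row [3.38 0.36 2.9 ]  rot [ 0.068 -0.002 -0.081] per row [ 0.0017 -0.     -0.002 ]  shift after rot [133.4  33.1 114. ]
```

```bash
python3 -m inch '[{"dx":2.3,"dy":0.3,"dz":2,"rx":0,"ry":0,"rz":0,"hand":-1},{"dx":2.3,"dy":0.3,"dz":2,"rx":0,"ry":0,"rz":0,"hand":-1},{"dx":2.3,"dy":0.3,"dz":2,"rx":0,"ry":0,"rz":0,"hand":-1},{"dx":2.3,"dy":0.3,"dz":2,"rx":0,"ry":0,"rz":0,"hand":-1},{"dx":2.3,"dy":0.4,"dz":2,"rx":0.0012,"ry":0,"rz":-0.0014,"hand":-1},{"dx":2.3,"dy":0.4,"dz":2,"rx":0.0012,"ry":0,"rz":-0.0014,"hand":-1},{"dx":2.3,"dy":0.4,"dz":2,"rx":0.0012,"ry":0,"rz":-0.0014,"hand":-1},{"dx":2.3,"dy":0.4,"dz":2,"rx":0.0012,"ry":0,"rz":-0.0014,"hand":-1},{"dx":2.3,"dy":0.4,"dz":2,"rx":0.0012,"ry":0,"rz":-0.0014,"hand":-1},{"dx":2.3,"dy":0.4,"dz":2,"rx":0.0012,"ry":0,"rz":-0.0014,"hand":-1}]'
cat >> h.py <<'E'
def look(k):
    p,d=bot.grab_frame("top"); C=cloud("top",d); z=C[...,2]
    g=(z>.242)&(z<.262)&(abs(C[...,0]-.585)<.12)&(C[...,1]>-.29)&(C[...,1]<.1)
    n,l,st,_=cv2.connectedComponentsWithStats(g.astype(np.uint8)); j=1+np.argmax(st[1:,4]); print("crate top",st[j,4],rect(C[l==j]),"zmean",z[l==j].mean().round(4))
    cv2.imwrite(f"pics/top_{k}.png",p[:,:,::-1])
E
python3 - <<'E'
from h import *
look("a")
to([.602,-.068,.012],50,40,87)
E
```

```text
clock: 8.4
position: [0.5678, -0.2147, 0.0134]
tool_rot: [3.14, -0.696, 1.422]
force: [-4.7, -15.3, 7.5]
grip_width: 0.0854
crate top 573 (array([ 574.7, -155.2]), array([114.1, 113.7]), -8.38) zmean 0.2495
pos [ 0.568  -0.214   0.0134] q [ 0.43  1.01  0.24  1.56 -0.91  1.17  1.08] F [ -4.5 -13.8   5.2] t 8.45
shift [113.8  12.   96.9] per row [2.28 0.24 1.94]  rot [ 0.063  0.002 -0.073] per row [ 0.0013  0.     -0.0015]  shift after rot [112.2  26.3  95.9]
```

The crate slides upright with the tool at about 15 N. I'll go on at the same pace.

```bash
python3 -m inch '[{"dx":2.3,"dy":0.4,"dz":1.95,"rx":0.0013,"ry":0,"rz":-0.0015,"hand":-1},{"dx":2.3,"dy":0.4,"dz":1.95,"rx":0.0013,"ry":0,"rz":-0.0015,"hand":-1},{"dx":2.3,"dy":0.4,"dz":1.95,"rx":0.0013,"ry":0,"rz":-0.0015,"hand":-1},{"dx":2.3,"dy":0.4,"dz":1.95,"rx":0.0013,"ry":0,"rz":-0.0015,"hand":-1},{"dx":2.3,"dy":0.4,"dz":1.95,"rx":0.0013,"ry":0,"rz":-0.0015,"hand":-1},{"dx":2.3,"dy":0.4,"dz":1.95,"rx":0.0013,"ry":0,"rz":-0.0015,"hand":-1},{"dx":2.3,"dy":0.4,"dz":1.95,"rx":0.0013,"ry":0,"rz":-0.0015,"hand":-1},{"dx":2.3,"dy":0.4,"dz":1.95,"rx":0.0013,"ry":0,"rz":-0.0015,"hand":-1},{"dx":2.3,"dy":0.4,"dz":1.95,"rx":0.0013,"ry":0,"rz":-0.0015,"hand":-1},{"dx":2.3,"dy":0.4,"dz":1.95,"rx":0.0013,"ry":0,"rz":-0.0015,"hand":-1}]'
python3 -m inch '[{"dx":2.3,"dy":0.4,"dz":1.95,"rx":0.0013,"ry":0,"rz":-0.0015,"hand":-1},{"dx":2.3,"dy":0.4,"dz":1.95,"rx":0.0013,"ry":0,"rz":-0.0015,"hand":-1},{"dx":2.3,"dy":0.4,"dz":1.95,"rx":0.0013,"ry":0,"rz":-0.0015,"hand":-1},{"dx":2.3,"dy":0.4,"dz":1.95,"rx":0.0013,"ry":0,"rz":-0.0015,"hand":-1},{"dx":2.3,"dy":0.4,"dz":1.95,"rx":0.0013,"ry":0,"rz":-0.0015,"hand":-1},{"dx":2.3,"dy":0.4,"dz":1.95,"rx":0.0013,"ry":0,"rz":-0.0015,"hand":-1},{"dx":2.3,"dy":0.4,"dz":1.95,"rx":0.0013,"ry":0,"rz":-0.0015,"hand":-1},{"dx":2.3,"dy":0.4,"dz":1.95,"rx":0.0013,"ry":0,"rz":-0.0015,"hand":-1},{"dx":2.3,"dy":0.4,"dz":1.95,"rx":0.0013,"ry":0,"rz":-0.0015,"hand":-1},{"dx":2.3,"dy":0.4,"dz":1.95,"rx":0.0013,"ry":0,"rz":-0.0015,"hand":-1}]'
python3 - <<'E'
from h import *
look("b")
to([.602,-.068,.012],30,40,87)
E
```

```text
clock: 9.45
position: [0.5761, -0.1856, 0.0134]
tool_rot: [3.14, -0.695, 1.442]
force: [-4.0, -17.6, 9.6]
grip_width: 0.0855
clock: 10.45
position: [0.5838, -0.1563, 0.0133]
tool_rot: [3.14, -0.695, 1.462]
force: [-4.7, -18.7, 11.1]
grip_width: 0.0856
crate top 566 (array([588.1, -96.7]), array([114. , 113.5]), -6.41) zmean 0.2496
pos [ 0.584  -0.1555  0.0133] q [ 0.36  0.99  0.21  1.6  -0.93  1.12  1.06] F [ -2.6 -15.8   8.1] t 10.5
shift [67.4  8.4 58.1] per row [2.25 0.28 1.94]  rot [ 0.037  0.002 -0.043] per row [ 0.0012  0.0001 -0.0014]  shift after rot [66.8 13.4 57.8]
```

View pics/top_b.png

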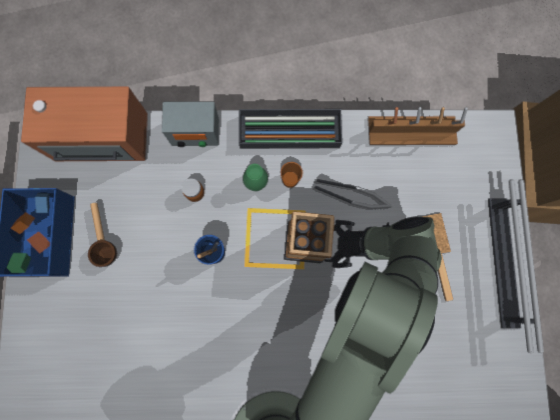

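The crate, at about (311,237), is crossing the bay's right line, upright and turning as intended. The fingers stay on the foot at (340,245). I'll continue.

```bash
python3 -m inch '[{"dx":2.3,"dy":0.5,"dz":1.95,"rx":0.0013,"ry":0,"rz":-0.0015,"hand":-1},{"dx":2.3,"dy":0.5,"dz":1.95,"rx":0.0013,"ry":0,"rz":-0.0015,"hand":-1},{"dx":2.3,"dy":0.5,"dz":1.95,"rx":0.0013,"ry":0,"rz":-0.0015,"hand":-1},{"dx":2.3,"dy":0.5,"dz":1.95,"rx":0.0013,"ry":0,"rz":-0.0015,"hand":-1},{"dx":2.3,"dy":0.5,"dz":1.95,"rx":0.0013,"ry":0,"rz":-0.0015,"hand":-1},{"dx":2.3,"dy":0.5,"dz":1.95,"rx":0.0013,"ry":0,"rz":-0.0015,"hand":-1},{"dx":2.3,"dy":0.5,"dz":1.95,"rx":0.0013,"ry":0,"rz":-0.0015,"hand":-1},{"dx":2.3,"dy":0.5,"dz":1.95,"rx":0.0013,"ry":0,"rz":-0.0015,"hand":-1},{"dx":2.3,"dy":0.5,"dz":1.95,"rx":0.0013,"ry":0,"rz":-0.0015,"hand":-1},{"dx":2.3,"dy":0.5,"dz":1.95,"rx":0.0013,"ry":0,"rz":-0.0015,"hand":-1}]'
python3 -m inch '[{"dx":2.3,"dy":0.5,"dz":1.95,"rx":0.0013,"ry":0,"rz":-0.0015,"hand":-1},{"dx":2.3,"dy":0.5,"dz":1.95,"rx":0.0013,"ry":0,"rz":-0.0015,"hand":-1},{"dx":2.3,"dy":0.5,"dz":1.95,"rx":0.0013,"ry":0,"rz":-0.0015,"hand":-1},{"dx":2.3,"dy":0.5,"dz":1.95,"rx":0.0013,"ry":0,"rz":-0.0015,"hand":-1},{"dx":2.3,"dy":0.5,"dz":1.95,"rx":0.0013,"ry":0,"rz":-0.0015,"hand":-1},{"dx":2.3,"dy":0.5,"dz":1.95,"rx":0.0013,"ry":0,"rz":-0.0015,"hand":-1},{"dx":2.3,"dy":0.5,"dz":1.95,"rx":0.0013,"ry":0,"rz":-0.0015,"hand":-1},{"dx":2.3,"dy":0.5,"dz":1.95,"rx":0.0013,"ry":0,"rz":-0.0015,"hand":-1},{"dx":2.3,"dy":0.5,"dz":1.95,"rx":0.0013,"ry":0,"rz":-0.0015,"hand":-1},{"dx":2.3,"dy":0.5,"dz":1.95,"rx":0.0013,"ry":0,"rz":-0.0015,"hand":-1}]'
python3 - <<'E'
from h import *
look("c")
to([.605,-.068,.012],10,40,87)
E
```

```text
clock: 11.5
position: [0.5918, -0.127, 0.0133]
tool_rot: [3.141, -0.695, 1.481]
force: [-4.3, -19.9, 12.6]
grip_width: 0.085
clock: 12.5
position: [0.5993, -0.0974, 0.0132]
tool_rot: [3.141, -0.695, 1.501]
force: [-5.2, -19.6, 13.7]
grip_width: 0.0856
crate top 559 (array([601.6, -37.6]), array([113.5, 113.9]), -3.92) zmean 0.2499
pos [ 0.5995 -0.0967  0.0133] q [ 0.28  0.98  0.18  1.63 -0.95  1.08  1.03] F [ -1.8 -17.8  10.7] t 12.55
shift [21.5  3.5 19.6] per row [2.15 0.35 1.96]  rot [ 0.012  0.002 -0.013] per row [ 0.0012  0.0002 -0.0013]  shift after rot [21.4  4.  19.6]
```

```bash
python3 -m inch '[{"dx":2.3,"dy":0.5,"dz":2,"rx":0.0012,"ry":0,"rz":-0.0014,"hand":-1},{"dx":2.3,"dy":0.5,"dz":2,"rx":0.0012,"ry":0,"rz":-0.0014,"hand":-1},{"dx":2.3,"dy":0.5,"dz":2,"rx":0.0012,"ry":0,"rz":-0.0014,"hand":-1},{"dx":2.3,"dy":0.5,"dz":2,"rx":0.0012,"ry":0,"rz":-0.0014,"hand":-1},{"dx":2.3,"dy":0.5,"dz":2,"rx":0.0012,"ry":0,"rz":-0.0014,"hand":-1},{"dx":2.3,"dy":0.5,"dz":2,"rx":0.0012,"ry":0,"rz":-0.0014,"hand":-1},{"dx":2.3,"dy":0.5,"dz":2,"rx":0.0012,"ry":0,"rz":-0.0014,"hand":-1},{"dx":2.3,"dy":0.5,"dz":2,"rx":0.0012,"ry":0,"rz":-0.0014,"hand":-1},{"dx":1.8,"dy":0.3,"dz":1.5,"rx":0.0012,"ry":0,"rz":-0.0014,"hand":-1},{"dx":1,"dy":0,"dz":0.8,"rx":0,"ry":0,"rz":0,"hand":-1}]'
python3 - <<'E'
from h import *
look("d")
to([.605,-.068,.012],10,40,87)
E
```

```text
clock: 13.55
position: [0.6058, -0.07, 0.0132]
tool_rot: [3.14, -0.695, 1.518]
force: [-3.1, -21.6, 15.7]
grip_width: 0.0852
crate top 575 (array([607. , -10.2]), array([113.7, 114. ]), -2.92) zmean 0.2498
pos [ 0.6058 -0.0697  0.0132] q [ 0.24  0.97  0.17  1.64 -0.96  1.06  1.02] F [ -2.4 -22.2  16.5] t 13.6
shift [ 0.5 -0.9  2. ] per row [ 0.05 -0.09  0.2 ]  rot [ 0.002  0.003 -0.001] per row [ 0.0002  0.0003 -0.0001]  shift after rot [ 0.5 -0.9  2. ]
```

The crate is at (607, -10) mm with yaw -2.9°. The bay is at (605, -8) mm with yaw -3.0°. I'll back off straight.

```bash
python3 -m inch '[{"dx":-2,"dy":0,"dz":-1.6,"rx":0,"ry":0,"rz":0,"hand":-1},{"dx":-4,"dy":0,"dz":-3.3,"rx":0,"ry":0,"rz":0,"hand":-1},{"dx":-8,"dy":0,"dz":-6.7,"rx":0,"ry":0,"rz":0,"hand":-1},{"dx":-12,"dy":0,"dz":-10,"rx":0,"ry":0,"rz":0,"hand":-1},{"dx":-12,"dy":0,"dz":-10,"rx":0,"ry":0,"rz":0,"hand":-1},{"dx":-12,"dy":0,"dz":-10,"rx":0,"ry":0,"rz":0,"hand":-1},{"dx":-12,"dy":0,"dz":-10,"rx":0,"ry":0,"rz":0,"hand":-1},{"dx":-12,"dy":0,"dz":-10,"rx":0,"ry":0,"rz":0,"hand":-1},{"dx":-6,"dy":0,"dz":-5,"rx":0,"ry":0,"rz":0,"hand":-1},{"dx":0,"dy":0,"dz":0,"rx":0,"ry":0,"rz":0,"hand":-1}]'
python3 - <<'E'
from h import *
look("e")
n="top";p,d=bot.grab_frame(n)
m=bay(n,p)>0; v,u=np.nonzero(m); P=plane(n,np.c_[u,v]); ok=(abs(P[:,0]-.605)<.11)&(abs(P[:,1]+.008)<.11); print("bay",rect(P[ok]))
q,d=bot.grab_frame("scene"); cv2.imwrite("pics/scene_e.png",cv2.resize(q[60:310,140:460,::-1],None,fx=2.3,fy=2.3,interpolation=cv2.INTER_CUBIC))
# overlay foot at z=0 and bay
def sq(c,s,a): 
    a=np.radians(a); Rm=np.array([[np.cos(a),-np.sin(a)],[np.sin(a),np.cos(a)]]); k=np.array([[1,1],[1,-1],[-1,-1],[-1,1]])*s/2
    return np.c_[k@Rm.T+c,np.zeros(4)]
C=cloud("scene",d); 
f=sq([.607,-.0102],.12,-2.92); b=sq([.605,-.008],.164,-3.0)
o=q.copy(); cv2.polylines(o,[proj("scene",f).round().astype(int)],True,(255,0,0)); cv2.polylines(o,[proj("scene",b).round().astype(int)],True,(0,0,255))
cv2.imwrite("pics/scene_o.png",cv2.resize(o[150:270,220:400,::-1],None,fx=4,fy=4,interpolation=cv2.INTER_NEAREST))
for t in ("bucket","vase","tumbler","jacks"):
    bot.grab_frame("top"); 
    r=bot.trace("top",t); print(t,[x['box'] for x in r[:1]])
to([.605,-.068,.012],10,40,87)
E
```

```text
clock: 14.6
position: [0.5995, -0.1716, 0.0116]
tool_rot: [-3.14, -0.699, 1.517]
force: [-0.2, 0.9, -0.2]
grip_width: 0.0852
crate top 563 (array([607. , -10.1]), array([113.8, 113.6]), -2.97) zmean 0.2497
bay (array([604.6,  -5.9]), array([189.4, 190.1]), -3.63)
bucket [[191.6, 235.1, 224.3, 263.7]]
vase [[242.0, 161.4, 270.0, 195.2]]
tumbler [[279.3, 163.0, 303.3, 190.5]]
jacks [[312.8, 178.5, 390.6, 211.3]]
pos [ 0.5997 -0.1699  0.0118] q [ 0.36  1.03  0.22  1.5  -0.89  1.19  1.04] F [0.3 0.1 1.1] t 15.15
shift [78.2  0.1 65.6] per row [7.82 0.01 6.56]  rot [-0.002 -0.002  0.   ] per row [-0.0002 -0.0002  0.    ]  shift after rot [78.3 -0.  65.5]
```

View pics/scene_e.png

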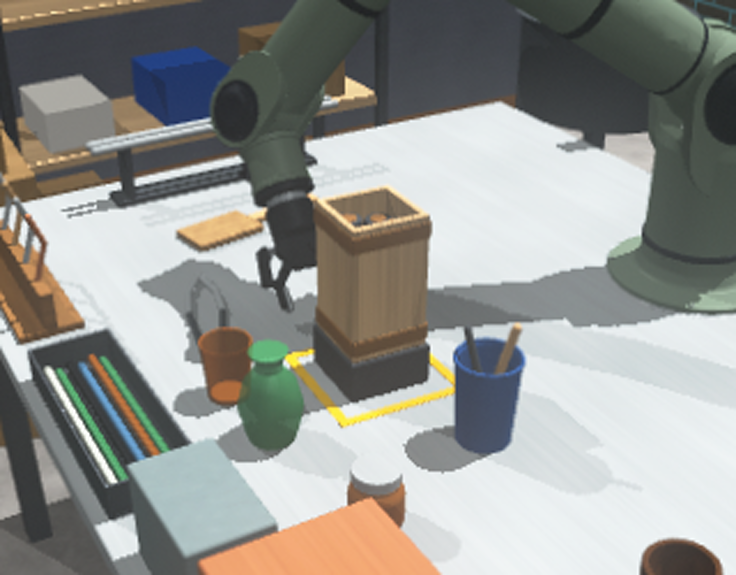

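View pics/scene_o.png

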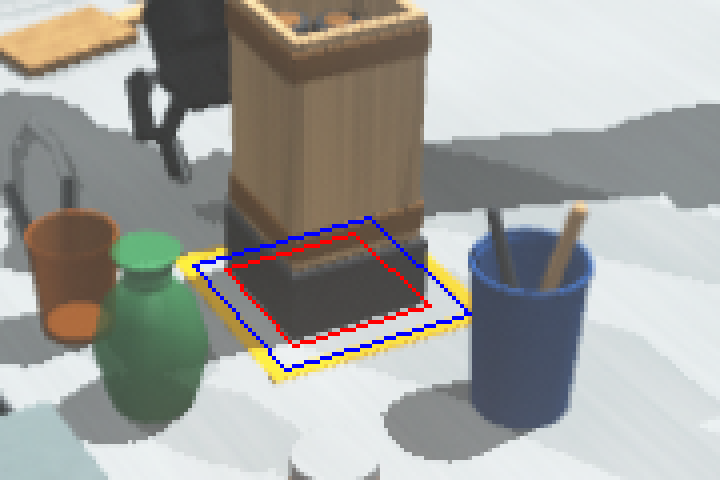

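View pics/top_e.png

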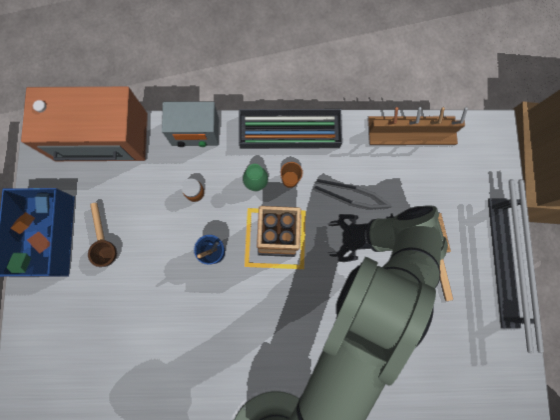

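The scene overlay shows the foot (red) matching the foot in the picture, inside the inner edge of the yellow lines with about 20 mm of clear bench round it. In the top view the crate stands upright at (278,231). The bucket, vase, tumbler and jacks are where they were, and the gripper at (350,237) is clear of everything. I'm handing the job in.

Run:
```python
from workcell import bot
print(bot.job_done(), bot.observe()['clock'])
```

```text
the job is handed in; nothing more can be done
the job is handed in; nothing more can be done
```

The crate now stands upright inside the yellow bay, with its sides parallel to the lines. I handed the job in at about 15 s of the 58 s allowed.

**What I did:** I tilted the open gripper 40° and set both fingertips low on the steel foot, about 30 mm up. I then slid the crate about 170 mm sideways and 37 mm away from the robot at about 30 mm/s, turning it 6° on the way. The tool force read at most 28 N at the points I checked. I backed straight off afterwards, and the gripper is clear of the crate.

**Last checks:**

| | Position (mm) | Yaw |
|---|---|---|
| Crate, measured at its top | (607, -10) | -3.0° |
| Bay, at the start | (605, -6.5) from the top camera, (605, -10) from the scene camera | -3.0° from both |

- **Clearance:** by these numbers the foot has at least 18 mm to the lines on every side.
- **Disagreement:** a later bay reading from the top camera gave (605, -6) mm at -3.6°. The crate was partly covering the lines by then, so I relied on the earlier readings.
- **Not seen directly:** the crate hides the gap on its gripper side in the scene picture, so that one rests on the measured positions.
- **Upright:** the crate's top is at 250 mm, as it should be.
- **Bystanders:** I re-traced the bucket, vase, tumbler and jacks, and they are where they were. The shaping cup, wax jar and paddle I only checked by eye, and the arm partly covers the paddle in the last top view.

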